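# Set the bench air valve to its marked opening

### The job

The glue bottle has been left in the swing of the long-lever air valve: move it out of the way first and leave it standing upright on the bench, at least 5 cm clear of anywhere the lever can reach; do not shove it with the lever or against the valve. Then open the valve by swinging the long lever round until it stands over the setting index, midway between the index's two short pins; never let it swing out past the far pin. Leave the index, the small wing-handled valve and the tools on the bench (screwdriver, plane, sanding block) as they are.

Things in the scene. Friction and masses are not known exactly. Their poses are not given: they have to be found in the camera images.
- air_valve: Air valve fixture screwed to the bench: dark steel base plate (175 x 64 x 8 mm) carrying a brass pipe (22 mm thick, axis 30 mm above the bench) along its x, from x = -87 mm (hose barb) to x = +144 mm (cap). Origin on the bench straight below the long lever's pivot; z up. At x = +80 mm stands the small wing valve. It cannot move.
- lever_pivot (a point): Point on the long lever's upright turning axis, 70 mm above the bench (mid-height of the lever). The top of the pivot nut is 84 mm above the bench.
- valve_lever (a joint): Long lever's opening angle in rad: 0 = shut, lever at right angles to the pipe, along the fixture's -y; grows clockwise seen from above, to 1.57 = fully open, along -x (over the hose barb). Direction in the fixture's frame: (-sin a, -cos a). Stiff: about 3 N at the grip; stays where it is left. Starts shut or nearly so.
- lever_tip (a point): Outer end of the long lever, 130 mm from the pivot, at mid-height (70 mm above the bench). Its x axis points outward along the lever. The lever's black grip runs from 45 to 130 mm from the pivot, 18 mm wide, from 63 to 77 mm above the bench; free bench below it beyond 70 mm from the pivot.
- setting_index (a joint): Angle of the setting index in rad, measured as the long lever's angle is (same zero, same sense): the lever is set when its angle equals this. Between 0.6 and 1.2. Held by stiff friction; not to be moved.
- index_mark (a point): Mid-point between the index's two short pins, 58 mm from the pivot, 53 mm above the bench, under the lever's sweep; x axis outward. The index is a flat steel arm (end 43 mm wide). The pins (5 mm thick, tops 59 mm above the bench, 4 mm below the lever) stand 17 mm to either side: from above the centred lever shows some 5 mm of gap to each. The far pin is on the opening (clockwise) side.
- glue_bottle: Upright squeeze bottle of wood glue, about 0.3 kg: body 43 mm (its x) by 60 mm (its y), rounded, up to 128 mm; cap 28 mm thick up to 170 mm. Origin at the centre of its underside, z up. It stands about 0.12 m from the lever's pivot, between the shut lever and the opening set by the index.
- wing_handle (a joint): Turn of the small wing-shaped handle (50 mm long, 7 mm wide, top 69 mm above the bench) on the second valve, rad; 0 = as found (across the pipe). Not to be moved.
- wing_top (a point): Centre of the top of the small wing handle, 69 mm above the bench, 80 mm behind the lever's pivot along the fixture's +x.
- driver_yellow: Yellow-handled screwdriver lying on the bench, 27 x 184 (its y) x 26 mm; origin under its centre. Bystander.
- block_plane: Metal block plane lying on the bench, 49 x 160 (its y) x 47 mm; origin under its centre. Bystander.
- sanding_block: Brown sanding block, 60 x 110 (its y) x 24 mm; origin under its centre. Bystander.
Things that resemble listed ones, but are neither listed nor needed, are in the scene too. What is shaped like the glue_bottle but blue, purple or turquoise is not meant.

How it is judged:
By the outcome, as a careful person would: the job done as asked, in the order asked, and still so for the second after the job is handed in, with the robot touching nothing.
It also fails if it takes over 54 s, if anything falls off the work surface, if the arm or the gripper's body presses on something with over 40 N, if the wrist force passes 120 N, or if a joint passes its speed limit or range.

### The arm

A 6-joint arm with a two-finger parallel gripper is mounted at the origin on a cart in front of the work surface, level with it; the furniture and walls round the work are solid. World frame = base frame: x ahead of the robot, y to its left, z up, the work surface at z = 0. Lengths are in m, angles in rad, forces in N, time in s.
With the tool pointing down it reaches from about 0.3 to 0.775 m from the base axis. Payload 14.6 kg.
Tool frame: the origin (TCP) lies at the very end of the fingers, on their centre line; the grasp point (between the pads) lies 19 mm behind it; z points along the fingers, x is the direction in which the jaws open and shut, and the axes are right-handed (so a half turn about z gives the same grasp; the last joint's range is limited). The gripper opens to 94 mm and grips with 3 to 60 N. Pads are 16 mm wide; open, the fingers measure 119 mm over their backs; the gripper's body (75 mm by 177 mm) begins 78 mm behind the grasp point.
Start: joints at [-1.246, 0.3, 1.521, -0, 1.321, -0.067], TCP at [0.21, -0.508, 0.205] pointing down, gripper open.
Joint ranges: [-3.03, 3.03], [-0.79, 2.21], [0.23, 2.52], [-1.04, 4.18], [0, 3.07], [-2.55, 2.55]. Speed limits (rad/s): [2.22, 2.22, 2.57, 3.14, 3.14, 3.14].

### API

Orientations are given as [roll, pitch, yaw] about the fixed x, y, z axes, in that order (R = Rz(yaw) Ry(pitch) Rx(roll)).
In Python, from station import ctrl gives the robot as it stands.
- The arm moves only by the shell command python3 -m inch 'ROWS' [FORCE]. ROWS is JSON, one flat list of numbers, 7 for each row, row after row: the shift along the tool's x, y, z in cm, then the turn, a rotation vector about the tool's x, y, z in rad, then the opening, from 0 (shut) to 1 (fully open). In form: [tx, ty, tz, wx, wy, wz, claw, tx, ty, tz, wx, wy, wz, claw, ...]. A call has 1 to 20 rows; each row shifts and turns the commanded pose from where the row before left it, along the tool's axes as they then stand; what a row does not reach is not made up. A row lasts 1/8 s, in which the tool goes at most 62.5 mm and 10.7 degrees, less where a joint would pass 70% of its speed; a pose out of reach is approached as far as the arm can. A call is refused whole if a number of a shift passes 6.25 or a number of a turn 0.188, either way. A call with a gripper value outside its range is refused whole. The fingers move at their own pace and stop on an object; FORCE is the grip in N (left out, the last holds). Time passes only in rows, so rows that do not move let the fingers close. It gives the time, the measured TCP pose, the force and the opening at its end, in the units of the state.
- ctrl.get_obs(): the state, without advancing time (a new reading comes with each control period).
- ctrl.camera(name): name is "scene" or "top" or "wrist"; returns (picture, depth): 384x512x3 uint8, red, green, blue; 384x512 float32, m along the optical axis (not along the pixel's ray), 0 where there is no reading.
- ctrl.camera_params(name): a dict with "vertical_fov" (degrees; the focal length in pixels is half the picture's height over the tangent of half this angle, whatever the lens; pixels are square), "cx", "cy" (the principal point, pixels), "camera_from_world" (4x4, takes a point from world to camera coordinates); the wrist camera has in their place "mount" (4x4, takes a point from camera to tool coordinates, whose origin is the TCP and whose axes are the tool frame's). Camera axes: x right, y down, z forward; pixel columns grow to the right and rows downward; lengths in m; the calibration is good to about 2 mm. A picture is of the moment at which its call begins: read the wrist's pose just before it. camera_params takes no time and is no camera call.
- ctrl.hand_in(): hands the job in, once; it reports no verdict.
Trained networks look in the newest picture that a camera, given by its name, has taken for a name from the list of things; names that differ only in an ending like _2 or _b are one class to them, and where a whole thing is asked for, a point or a joint stands for the part that bears it (a point fixed in the world has none). Each returns a list of dicts, best first, with "score" (0 to 1); they miss things now and then, are a little off and sometimes report something else, mostly with a low value. They report only what shows in the picture. A call takes as long as a camera call. They do not tell look-alikes from the thing itself.
- ctrl.spot_in(camera, label): "bbox" ([centre column, centre row, width, height] in pixels, round what is visible of it).
- ctrl.place_of(camera, label): "centre" ([column, row] in pixels: a listed point, or the origin of a listed thing).
The state is a dict: "time_s": time; "qpos": joint angles; "joint_vel": joint speeds; "tau": joint torques, N m; "ee_pos": TCP position; "eef_rot": TCP orientation; "force": force on the tool from outside, world axes, zero at the start; "moment": the same for the moment, N m; "grip_width": finger opening in m.
Only numpy, scipy, OpenCV 4.12 (cv2) and the standard library are available. Lean on these libraries where they do the work, as an engineer would, in place of code of your own. Each camera call takes 0.05 s, during which the arm holds its last target. There are 200 camera calls.

## Working session

There is one attempt and no reset: what is moved stays moved. The work goes in short steps, Python scripts to look and compute and a shell command to move; the robot and the scene stay as the last step left them, time stands still between calls to the robot, and variables do not carry over. Pictures are saved under pics/ and viewed, about 8 in all and at most 12, crops included, and the job is handed in when it is done.

```bash
ls; mkdir -p pics
cat > h.py <<'E'
import numpy as np, cv2
from scipy.spatial.transform import Rotation as R
from station import ctrl
def cam(name):
    o=ctrl.get_obs(); im,d=ctrl.camera(name); return o,im,d
def K(name,h=384):
    p=ctrl.camera_params(name); f=h/2/np.tan(np.radians(p['vertical_fov'])/2); return p,f
def T(o):
    M=np.eye(4); M[:3,:3]=R.from_euler('xyz',o['eef_rot']).as_matrix(); M[:3,3]=o['ee_pos']; return M
def world_from_cam(name,o=None):
    p,f=K(name)
    return T(o)@np.array(p['mount']) if 'mount' in p else np.linalg.inv(np.array(p['camera_from_world']))
def at_z(name,uv,z,o=None):
    p,f=K(name); W=world_from_cam(name,o)
    r=W[:3,:3]@np.array([(uv[0]-p['cx'])/f,(uv[1]-p['cy'])/f,1]); c=W[:3,3]
    return c+r*(z-c[2])/r[2]
def px(name,P,o=None):
    p,f=K(name); q=np.linalg.inv(world_from_cam(name,o))@np.append(P,1)
    return q[:2]/q[2]*f+[p['cx'],p['cy']]
def cloud(name,d,o=None):
    p,f=K(name); W=world_from_cam(name,o); v,u=np.mgrid[:d.shape[0],:d.shape[1]]
    P=np.stack([(u-p['cx'])/f*d,(v-p['cy'])/f*d,d],-1)
    return P@W[:3,:3].T+W[:3,3]
def save(n,im): cv2.imwrite('pics/'+n,im[...,::-1])
E
python3 - <<'E'
from h import *
Z=dict(lever_pivot=.07,lever_tip=.07,index_mark=.053,glue_bottle=0,wing_top=.069,air_valve=0,driver_yellow=0,block_plane=0,sanding_block=0)
ims=[]
np.set_printoptions(precision=3,suppress=True)
for c in('top','scene'):
    o,im,d=cam(c); ims.append(im); np.savez(c+'.npz',im=im,d=d)
    for k,z in Z.items():
        for r in ctrl.place_of(c,k)[:3]: print(c,k,round(r['score'],2),np.round(r['centre']),at_z(c,r['centre'],z))
save('a.png',cv2.resize(ims[0],(768,576))); save('b.png',cv2.resize(ims[1],(768,576)))
print(ctrl.get_obs())
E
```

```text
pics
top lever_pivot 0.98 [261. 147.] [ 0.595 -0.064  0.07 ]
top lever_tip 0.67 [309. 148.] [ 0.595 -0.197  0.07 ]
top index_mark 0.52 [278. 166.] [ 0.544 -0.112  0.053]
top glue_bottle 0.81 [291. 176.] [ 0.523 -0.153  0.   ]
top glue_bottle 0.73 [298. 217.] [ 0.402 -0.174  0.   ]
top glue_bottle 0.71 [240. 192.] [ 0.472 -0.004  0.   ]
top wing_top 0.47 [260. 120.] [ 0.671 -0.057  0.069]
top air_valve 0.58 [269. 153.] [ 0.59  -0.085  0.   ]
top driver_yellow 0.66 [336. 237.] [ 0.347 -0.287  0.   ]
top block_plane 0.97 [176. 133.] [0.643 0.193 0.   ]
top sanding_block 0.7 [251. 225.] [ 0.375 -0.039  0.   ]
top sanding_block 0.61 [336. 240.] [ 0.338 -0.289  0.   ]
scene lever_pivot 0.97 [196. 194.] [ 0.6   -0.066  0.07 ]
scene lever_pivot 0.48 [225. 172.] [ 0.602 -0.206  0.07 ]
scene lever_tip 0.68 [227. 174.] [ 0.591 -0.197  0.07 ]
scene index_mark 0.51 [221. 198.] [ 0.554 -0.104  0.053]
scene glue_bottle 0.8 [287. 218.] [ 0.411 -0.174  0.   ]
scene glue_bottle 0.72 [254. 184.] [ 0.571 -0.309  0.   ]
scene glue_bottle 0.69 [245. 208.] [ 0.523 -0.169  0.   ]
scene wing_top 0.58 [173. 190.] [ 0.661 -0.059  0.069]
scene air_valve 0.83 [198. 221.] [ 0.595 -0.062  0.   ]
scene driver_yellow 0.5 [328. 206.] [ 0.341 -0.278  0.   ]
scene driver_yellow 0.34 [220. 199.] [ 0.608 -0.185  0.   ]
scene block_plane 0.71 [111. 270.] [0.647 0.187 0.   ]
scene sanding_block 0.77 [284. 247.] [ 0.365 -0.052  0.   ]
{'time_s': 1.0, 'qpos': array([-1.246,  0.3  ,  1.521,  0.   ,  1.321, -0.067]), 'joint_vel': array([-0.001, -0.001, -0.002,  0.   ,  0.001, -0.   ]), 'tau': array([ -0.001, -53.167, -35.292,   0.071,   0.021,   0.   ]), 'ee_pos': array([ 0.21 , -0.508,  0.205]), 'eef_rot': array([-3.142,  0.   , -1.179]), 'force': array([-0.06 , -0.144,  0.932]), 'moment': array([-0.06 , -0.074,  0.029]), 'grip_width': 0.09397995274323308}
```

View pics/a.png

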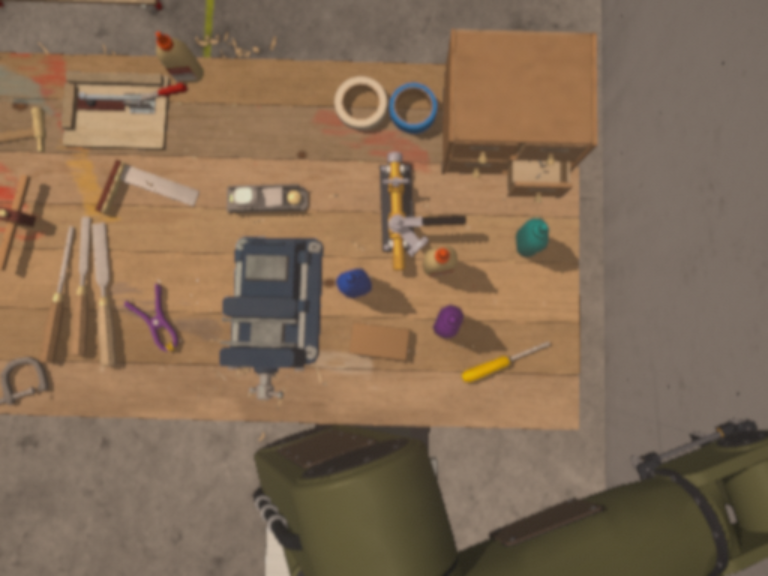

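View pics/b.png

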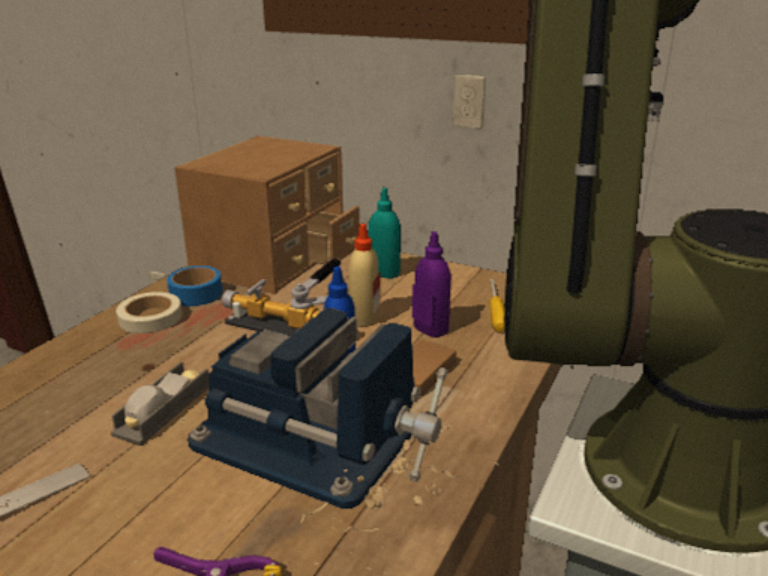

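The target is the cream bottle with the red cap, at (440,258) in a.png. Look-alikes are blue (354,283), purple (448,322), teal (532,236), and a cream one off at the far left (178,60), which is nowhere near the lever. The pipe runs along world x and the lever points along -y (nearly shut). Next I move above the bottle for a close look.

```bash
python3 -m inch '[0,0,-5,0,0,0,1,-2,-4,-1.5,0,0,0,1,-2,-4,-1.5,0,0,0,1,-2,-4,-1.5,0,0,0,1,-2,-4,-1.5,0,0,0,1,-2,-4,-1.5,0,0,0,1,-2,-4,0,0,0,0,1,-2,-4,0,0,0,0,1,-2,-4,0,0,0,0,1,-2,-4,0,0,0,0,1,0,0,0,0,0,0,1,0,0,0,0,0,0,1]'
python3 - <<'E'
from h import *
np.set_printoptions(precision=3,suppress=True)
print(ctrl.camera_params('wrist'))
Z=dict(lever_pivot=.07,lever_tip=.07,index_mark=.053,glue_bottle=0,wing_top=.069)
o,im,d=cam('wrist'); np.savez('w1.npz',im=im,d=d)
for k,z in Z.items():
    for r in ctrl.place_of('wrist',k)[:3]: print(k,round(r['score'],2),np.round(r['centre']),at_z('wrist',r['centre'],z,o))
save('c.png',cv2.resize(im,(768,576)))
P=cloud('wrist',d,o); hsv=cv2.cvtColor(im,cv2.COLOR_RGB2HSV)
m=(d>0)&(abs(P[...,0]-.523)<.07)&(abs(P[...,1]+.155)<.045)
for a,b in((.03,.07),(.07,.1),(.1,.125),(.13,.16),(.16,.19)):
    q=P[m&(P[...,2]>a)&(P[...,2]<b)]
    if len(q)>10: print(a,b,len(q),q.min(0),q.max(0),cv2.minAreaRect(q[:,:2].astype('f4')*1000))
E
```

```text
time_s: 2.5
ee_pos: [0.4738, -0.2047, 0.3304]
eef_rot: [3.141, -0.0, -1.179]
force: [-0.2, -0.8, 0.3]
grip_width: 0.0938
{'vertical_fov': 59.15585439193412, 'cx': 249.33834392970203, 'cy': 194.03554802217843, 'mount': array([[ 1.   , -0.001, -0.   , -0.001],
       [ 0.001,  0.963,  0.27 , -0.077],
       [-0.   , -0.27 ,  0.963, -0.179],
       [ 0.   ,  0.   ,  0.   ,  1.   ]])}
lever_pivot 0.62 [182.  28.] [ 0.589 -0.07   0.07 ]
lever_tip 0.67 [282.  66.] [ 0.596 -0.196  0.07 ]
glue_bottle 0.96 [350. 124.] [ 0.569 -0.325  0.   ]
glue_bottle 0.96 [111.  93.] [0.477 0.013 0.   ]
glue_bottle 0.88 [214. 181.] [ 0.412 -0.17   0.   ]
wing_top 0.59 [202.  77.] [ 0.547 -0.11   0.069]
0.03 0.07 212 [ 0.503 -0.194  0.04 ] [ 0.589 -0.11   0.07 ] ((552.6859741210938, -148.0408935546875), (78.64449310302734, 87.44353485107422), 80.24080657958984)
0.07 0.1 474 [ 0.501 -0.199  0.07 ] [ 0.593 -0.11   0.1  ] ((547.1156616210938, -154.66232299804688), (91.85330200195312, 89.0162582397461), 0.17447008192539215)
0.1 0.125 1033 [ 0.498 -0.182  0.1  ] [ 0.543 -0.123  0.125] ((520.30810546875, -152.2176971435547), (41.725730895996094, 59.21041488647461), 12.480894088745117)
0.13 0.16 398 [ 0.507 -0.166  0.132] [ 0.534 -0.139  0.16 ] ((520.5943603515625, -152.43067932128906), (25.69984245300293, 26.151334762573242), 66.36761474609375)
0.16 0.19 129 [ 0.514 -0.159  0.16 ] [ 0.527 -0.146  0.171] ((520.3750610351562, -152.2754364013672), (11.709447860717773, 11.244674682617188), 21.317930221557617)
```

View pics/c.png

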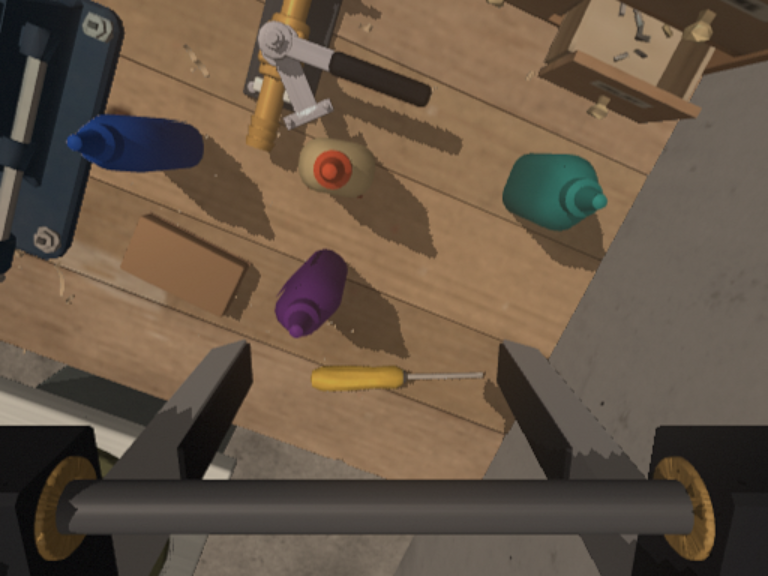

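The close view confirms the cream bottle at (335,168) standing between the lever (330-430, 60-100) and the index T-end (307,113). Its centre is about (0.5205, -0.152), with the short side at yaw about 12.5°. I'll turn to that yaw and line up.

```bash
python3 -m inch '[0,0,0,0,0,-0.175,0.75,0,0,0,0,0,-0.175,0.75,0,0,0,0,0,-0.175,0.75,0,0,0,0,0,-0.175,0.75,0,0,0,0,0,-0.175,0.75,0,0,0,0,0,-0.175,0.75,0,0,0,0,0,-0.175,0.75,0,0,0,0,0,-0.172,0.75,2.85,-2.07,0,0,0,0,0.75,2.85,-2.07,2,0,0,0,0.75,0,0,0,0,0,0,0.75,0,0,0,0,0,0,0.75]'
python3 - <<'E'
from h import *
np.set_printoptions(precision=3,suppress=True)
o,im,d=cam('wrist'); np.savez('w2.npz',im=im,d=d)
Z=dict(lever_pivot=.07,lever_tip=.07,index_mark=.053,wing_top=.069)
for k,z in Z.items():
    for r in ctrl.place_of('wrist',k)[:3]: print(k,round(r['score'],2),np.round(r['centre']),at_z('wrist',r['centre'],z,o))
P=cloud('wrist',d,o)
m=(d>0)&(abs(P[...,0]-.523)<.07)&(abs(P[...,1]+.155)<.045)
for a,b in((.1,.125),(.13,.16)):
    q=P[m&(P[...,2]>a)&(P[...,2]<b)]
    if len(q)>10: print(a,b,len(q),cv2.minAreaRect(q[:,:2].astype('f4')*1000))
M=T(o); print(M[:3,:3].T@([.5205,-.152,.085]-M[:3,3])*100)
save('d.png',cv2.resize(im,(768,576)))
E
```

```text
time_s: 4.3
ee_pos: [0.5205, -0.1523, 0.3108]
eef_rot: [3.141, -0.0, 0.218]
force: [0.3, -0.3, 0.7]
grip_width: 0.0702
lever_pivot 0.81 [321. 110.] [ 0.589 -0.069  0.07 ]
lever_pivot 0.56 [248. 154.] [ 0.514 -0.14   0.07 ]
lever_tip 0.86 [300. 211.] [ 0.596 -0.198  0.07 ]
index_mark 0.97 [280. 137.] [ 0.551 -0.113  0.053]
wing_top 0.7 [386. 122.] [ 0.67  -0.065  0.069]
0.1 0.125 951 ((520.496337890625, -152.4617919921875), (40.590171813964844, 58.43582534790039), 13.226960182189941)
0.13 0.16 414 ((520.7347412109375, -152.11764526367188), (26.51210594177246, 26.34128189086914), 78.78887176513672)
[ 0.007 -0.032 22.584]
```

View pics/d.png

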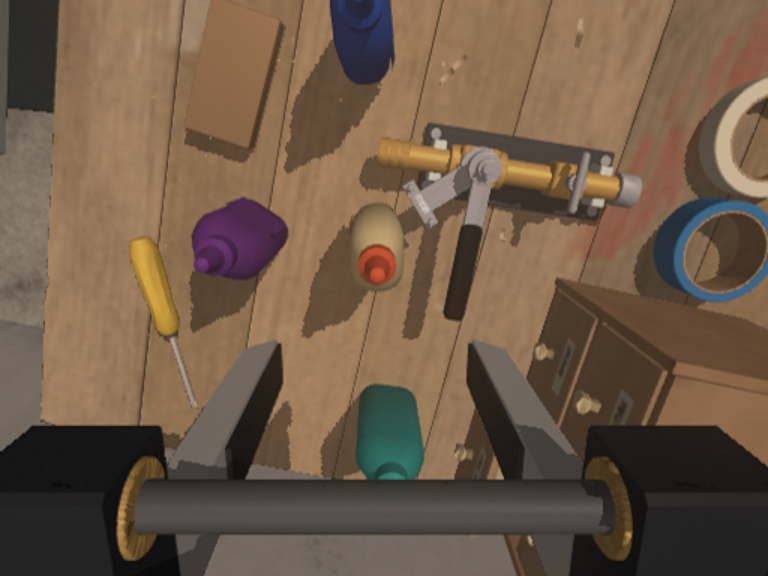

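The view is aligned: the bottle sits between the jaw lines at (377,250), and the lever at (460,270) is clear of it. Now I descend, grip and lift.

```bash
python3 -m inch '[0,0,5,0,0,0,0.75,0,0,5,0,0,0,0.75,0,0,5,0,0,0,0.75,0,0,4,0,0,0,0.75,0,0,2.5,0,0,0,0.75,0,0,1,0,0,0,0.75,0,0,0,0,0,0,0.75,0,0,0,0,0,0,0,0,0,0,0,0,0,0,0,0,0,0,0,0,0,0,0,0,0,0,0,0]' 20
python3 -m inch '[0,0,-2,0,0,0,0,0,0,-3,0,0,0,0,0,0,-1,0,0,0,0,0,0,0,0,0,0,0]'
```

```text
time_s: 5.92
ee_pos: [0.521, -0.1518, 0.0859]
eef_rot: [3.141, -0.001, 0.218]
force: [1.4, -0.4, 3.0]
grip_width: 0.0416
time_s: 6.42
ee_pos: [0.5207, -0.1517, 0.1452]
eef_rot: [3.141, -0.0, 0.218]
force: [0.0, -0.5, -3.0]
grip_width: 0.0419
```

```bash
python3 -m inch '[-1,1.4,0,0,0,0,0,-2.2,2.8,0,0,0,0,0,-2.2,2.8,0,0,0,0,0,-2.2,2.8,0,0,0,0,0,-1.1,1.4,0,0,0,0,0,0,0,0,0,0,0,0,0,0,2.5,0,0,0,0,0,0,2,0,0,0,0,0,0,1,0,0,0,0,0,0,0.35,0,0,0,0,0,0,0,0,0,0,0,0,0,0,0,0,0,0]'
```

```text
time_s: 7.92
ee_pos: [0.4603, -0.28, 0.0876]
eef_rot: [3.141, -0.001, 0.218]
force: [0.1, -0.3, -3.2]
grip_width: 0.0418
```

Still carrying 3 N, so I lower the last bit until contact, then release and rise.

```bash
python3 -m inch '[0,0,0.15,0,0,0,0,0,0,0.05,0,0,0,0,0,0,0,0,0,0,0]'
python3 -m inch '[0,0,0,0,0,0,0.7,0,0,0,0,0,0,0.7,0,0,0,0,0,0,0.7,0,0,-3,0,0,0,0.7,0,0,-5,0,0,0,0.7,0,0,-6,0,0,0,0.7,0,0,-4,0,0,0,0.7,0,0,0,0,0,0,0.7,0,0,0,0,0,0,0.7]'
python3 - <<'E'
from h import *
np.set_printoptions(precision=3,suppress=True)
for c in('top','wrist'):
    o,im,d=cam(c); np.savez(c+'3.npz',im=im,d=d)
    Z=dict(lever_pivot=.07,lever_tip=.07,index_mark=.053,wing_top=.069,glue_bottle=0)
    for k,z in Z.items():
        for r in ctrl.place_of(c,k)[:4]: print(k,round(r['score'],2),np.round(r['centre']),at_z(c,r['centre'],z,o))
    save('e_%s.png'%c,cv2.resize(im,(768,576)))
P=cloud('wrist',d,o)
m=(d>0)&(abs(P[...,0]-.46)<.06)&(abs(P[...,1]+.28)<.06)
for a,b in((.1,.128),(.13,.16)):
    q=P[m&(P[...,2]>a)&(P[...,2]<b)]
    if len(q)>10: print(a,b,len(q),cv2.minAreaRect(q[:,:2].astype('f4')*1000))
print(P[m][:,2].max())
E
```

```text
time_s: 8.3
ee_pos: [0.4603, -0.2802, 0.0858]
eef_rot: [3.141, -0.001, 0.218]
force: [-0.9, 0.9, 6.4]
grip_width: 0.0418
time_s: 9.43
ee_pos: [0.4597, -0.2797, 0.2638]
eef_rot: [-3.141, 0.001, 0.218]
force: [-0.2, -0.2, -1.3]
grip_width: 0.0656
lever_pivot 0.76 [263. 147.] [ 0.596 -0.069  0.07 ]
lever_tip 0.56 [309. 143.] [ 0.609 -0.199  0.07 ]
lever_tip 0.36 [267. 153.] [ 0.577 -0.079  0.07 ]
index_mark 0.43 [279. 166.] [ 0.545 -0.115  0.053]
wing_top 0.38 [261. 122.] [ 0.668 -0.061  0.069]
glue_bottle 0.62 [239. 193.] [0.469 0.    0.   ]
glue_bottle 0.54 [298. 218.] [ 0.4   -0.177  0.   ]
glue_bottle 0.43 [335. 198.] [ 0.463 -0.283  0.   ]
lever_pivot 0.7 [247. 161.] [ 0.453 -0.268  0.07 ]
lever_pivot 0.35 [398.  17.] [ 0.569 -0.093  0.07 ]
lever_tip 0.59 [393. 130.] [ 0.6  -0.2   0.07]
index_mark 0.92 [366.  37.] [ 0.549 -0.114  0.053]
wing_top 0.78 [503.  10.] [ 0.669 -0.065  0.069]
glue_bottle 0.84 [232.  62.] [ 0.41  -0.164  0.   ]
glue_bottle 0.69 [247. 162.] [ 0.455 -0.281  0.   ]
glue_bottle 0.56 [323. 212.] [ 0.573 -0.327  0.   ]
0.1 0.128 1249 ((460.0515441894531, -279.9342041015625), (41.598304748535156, 58.27608108520508), 11.635994911193848)
0.13 0.16 543 ((459.9747314453125, -280.39935302734375), (26.114118576049805, 26.726396560668945), 14.040374755859375)
0.38678319214347284
```

View pics/e_wrist.png

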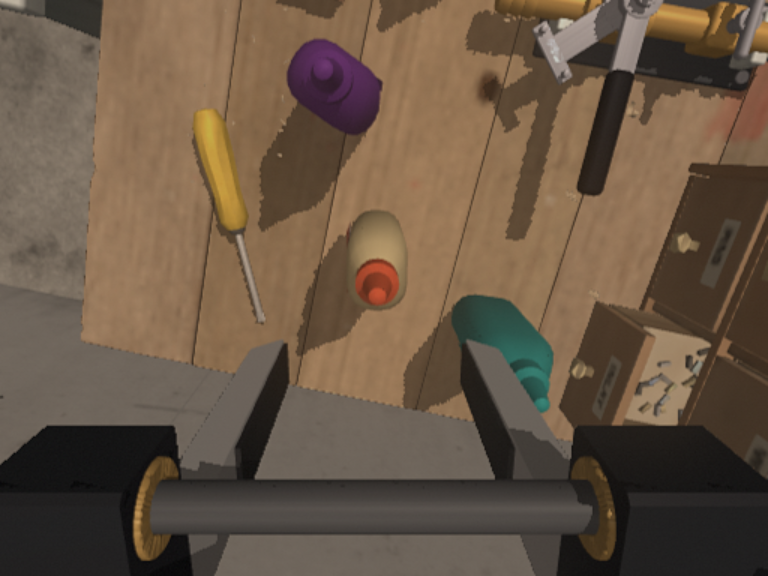

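The bottle stands upright at (377,260) in the picture, which is (0.460,-0.280) in the world; the driver and the purple and teal bottles are undisturbed. Next I measure the fixture axis, lever angle, index angle and cabinet clearance.

```bash
cat > fix.py <<'E'
from h import *
np.set_printoptions(precision=4,suppress=True)
def line(q):
    c=q.mean(0); u=np.linalg.svd(q-c,full_matrices=False)[2][0]; return c,u
def lev(P,d,piv,lo=.062):
    r=P[...,:2]-piv; n=np.hypot(r[...,0],r[...,1]); return r,n
E
python3 - <<'E'
from fix import *
# recorded pose of w2
o={'ee_pos':[.5205,-.1523,.3108],'eef_rot':[3.141,0,.218]}
z=np.load('w2.npz'); im,d=z['im'],z['d']; P=cloud('wrist',d,o); ok=d>0
b=ok&(abs(P[...,0]-.55)<.1)&(abs(P[...,1]+.06)<.0)
hsv=cv2.cvtColor(im,cv2.COLOR_RGB2HSV)
reg=ok&(P[...,0]>.49)&(P[...,0]<.75)&(P[...,1]>-.22)&(P[...,1]<-.02)
pipe=reg&(hsv[...,1]>140)&(hsv[...,0]>12)&(hsv[...,0]<28)&(P[...,2]>.033)&(P[...,2]<.046)
q=P[pipe][:,:2]; c,u=line(q); u*=np.sign(u[0]); print('pipe',len(q),c,u,np.arctan2(u[1],u[0]),q.min(0),q.max(0))
nut=reg&(P[...,2]>.078)&(P[...,2]<.09)&(np.hypot(P[...,0]-.593,P[...,1]+.068)<.03)
print('nut',nut.sum(),P[nut].mean(0),P[nut].min(0),P[nut].max(0))
g=reg&(P[...,2]>.064)&(P[...,2]<.082)&(hsv[...,2]<90)&(P[...,1]<-.1)
q=P[g][:,:2]; print('grip',len(q),line(q),q.min(0),q.max(0),np.median(P[g][:,2]),cv2.minAreaRect(q.astype('f4')*1000))
ia=reg&(P[...,2]>.045)&(P[...,2]<.061)&(P[...,0]<.58)&(P[...,1]<-.075)&(P[...,1]>-.14)&(hsv[...,1]<80)
q=P[ia]; print('idx',len(q),q.min(0),q.max(0),cv2.minAreaRect(q[:,:2].astype('f4')*1000))
w=reg&(P[...,2]>.062)&(P[...,2]<.075)&(P[...,0]>.64)
q=P[w]; print('wing',len(q),q.mean(0),line(q[:,:2])[1])
for nm,cc in(('w2','wrist'),('top3','top')):
    z=np.load(nm+'.npz'); Q=cloud(cc,z['d'],o); k=(z['d']>0)&(Q[...,2]>.1)&(Q[...,2]<.4)&(Q[...,0]>.6)&(Q[...,0]<.8)&(Q[...,1]<-.05)&(Q[...,1]>-.4)
    for y in np.arange(-.4,-.05,.03):
        s=Q[k&(Q[...,1]>=y)&(Q[...,1]<y+.03)]
        if len(s)>3: print(nm,round(y,2),len(s),'minx',np.percentile(s[:,0],2),'zmax',s[:,2].max())
e=cv2.resize(im[60:230,220:450],None,fx=3.4,fy=3.4,interpolation=cv2.INTER_CUBIC); save('f.png',e)
E
```

```text
pipe 1949 [ 0.6069 -0.0692] [0.9981 0.0617] 0.061697258897543426 [ 0.5056 -0.0872] [ 0.7172 -0.0511]
nut 119 [ 0.5914 -0.0711  0.0806] [ 0.5848 -0.0785  0.0781] [ 0.5986 -0.0643  0.0843]
grip 1209 (array([ 0.6213, -0.1636]), array([ 0.9385, -0.3453])) [ 0.5855 -0.2197] [ 0.7071 -0.1005] 0.07558648092945047 ((645.2086181640625, -160.18704223632812), (94.85084533691406, 139.65628051757812), 79.16028594970703)
idx 725 [ 0.5329 -0.1297  0.0452] [ 0.5798 -0.0751  0.0597] ((564.5072021484375, -97.43888092041016), (51.143287658691406, 42.087745666503906), 43.78767776489258)
wing 581 [ 0.6887 -0.1173  0.0674] [ 0.3087 -0.9512]
w2 -0.4 307 minx 0.703934054364114 zmax 0.154433348228676
w2 -0.37 66 minx 0.6867270191347988 zmax 0.15933480106649867
w2 -0.34 5 minx 0.6000495807054264 zmax 0.1509739470567974
w2 -0.28 264 minx 0.7049933630883094 zmax 0.15316859192083554
w2 -0.25 435 minx 0.6875628049828381 zmax 0.17335323635846783
w2 -0.22 1984 minx 0.6890217970231699 zmax 0.21135028769788577
w2 -0.19 3746 minx 0.704248092113583 zmax 0.21136847625194716
w2 -0.16 2449 minx 0.7039533173004228 zmax 0.211256047264347
top3 -0.4 574 minx 0.7065748508804518 zmax 0.2161736787716575
top3 -0.37 572 minx 0.6697389369055691 zmax 0.2161846764525035
top3 -0.34 575 minx 0.6925220139589172 zmax 0.216202970198609
top3 -0.31 578 minx 0.7074757796322988 zmax 0.21622081463153275
top3 -0.28 529 minx 0.7075301986988366 zmax 0.2153708610060665
top3 -0.25 555 minx 0.7025654238512921 zmax 0.21612213800785418
top3 -0.22 568 minx 0.7053736619035462 zmax 0.21605632935161556
top3 -0.19 560 minx 0.70684063062237 zmax 0.2163097374940015
top3 -0.16 141 minx 0.706398157459869 zmax 0.21376223034691777
```

View pics/f.png

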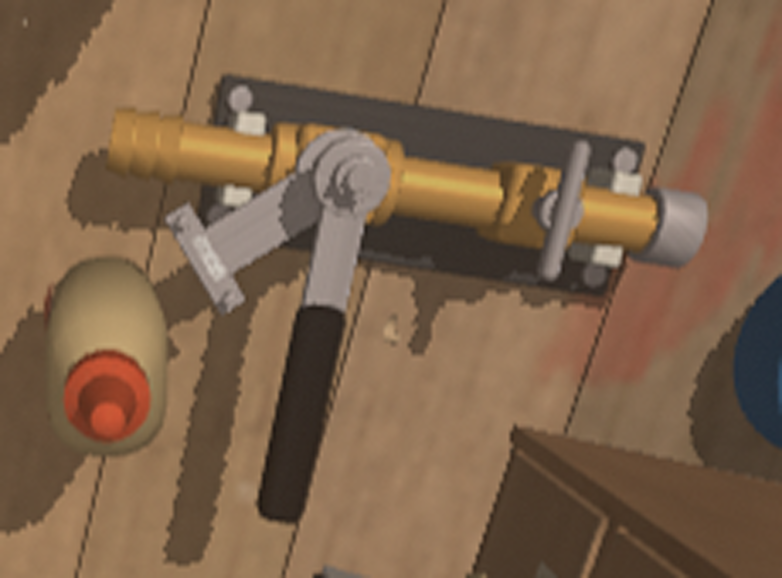

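f.png shows the index T-end running (180,215)-(230,298), the nut at (352,182), the lever nearly shut, and the cabinet corner at (515,430). My estimates are pivot (0.592,-0.070), fixture yaw 0.062, lever a≈0.02 and index a≈0.83. The plan is to straddle the lever with the fingertips above the pins (TCP z 0.063), swing it, then close the jaws on the index line so the lever is centred.

```bash
python3 -m inch '[3.53,-2.315,0,0,0,0,0.64,3.53,-2.315,0,0,0,0,0.64,3.53,-2.315,0,0,0,0,0.64,3.53,-2.315,0,0,0,0,0.64,0,0,0,0,0,0.127,0.64,0,0,0,0,0,0.126,0.64,0,0,0,0,0,0.126,0.64,0,0,0,0,0,0,0.64,0,0,0,0,0,0,0.64]'
python3 - <<'E'
from fix import *
o,im,d=cam('wrist'); np.savez('w4.npz',im=im,d=d)
for k,z in dict(lever_pivot=.07,lever_tip=.07,index_mark=.053,wing_top=.069).items():
    for r in ctrl.place_of('wrist',k)[:2]: print(k,round(r['score'],2),np.round(r['centre']),at_z('wrist',r['centre'],z,o))
P=cloud('wrist',d,o); ok=d>0
nut=ok&(P[...,2]>.080)&(P[...,2]<.09)&(np.hypot(P[...,0]-.592,P[...,1]+.07)<.02)
print('nut',nut.sum(),P[nut].min(0),P[nut].max(0))
ia=ok&(P[...,2]>.045)&(P[...,2]<.062)&(P[...,0]<.58)&(P[...,0]>.52)&(P[...,1]<-.075)&(P[...,1]>-.14)
q=P[ia]; print('idx',cv2.minAreaRect(q[:,:2].astype('f4')*1000))
g=ok&(P[...,2]>.064)&(P[...,2]<.08)&(abs(P[...,0]-.597)<.03)&(P[...,1]<-.12)&(P[...,1]>-.22)
q=P[g]; print('lever',len(q),cv2.minAreaRect(q[:,:2].astype('f4')*1000))
M=T(o); print(M[:3,3],o['eef_rot'],M[:3,:3].T@([.5776,-.1588,.063]-M[:3,3])*100)
save('g.png',cv2.resize(im,(768,576)))
E
```

```text
time_s: 11.15
ee_pos: [0.5778, -0.159, 0.2649]
eef_rot: [-3.142, 0.0, -0.158]
force: [0.6, -0.0, 0.9]
grip_width: 0.0606
lever_pivot 0.72 [246.  87.] [ 0.5875 -0.0679  0.07  ]
lever_tip 0.81 [269. 205.] [ 0.5924 -0.2005  0.07  ]
lever_tip 0.39 [248.  90.] [ 0.5888 -0.0714  0.07  ]
index_mark 0.82 [220. 134.] [ 0.5498 -0.113   0.053 ]
wing_top 0.8 [325.  69.] [ 0.6716 -0.0635  0.069 ]
wing_top 0.48 [71. 93.] [ 0.4031 -0.0445  0.069 ]
nut 75 [ 0.5847 -0.0766  0.08  ] [ 0.5977 -0.0651  0.0853]
idx ((564.2315063476562, -97.78823852539062), (50.25435256958008, 42.93951416015625), 44.00507736206055)
lever 1123 ((596.5660400390625, -159.96878051757812), (17.873327255249023, 80.30014038085938), 3.1277048587799072)
[ 0.5778 -0.159   0.2649] [-3.1416  0.     -0.1582] [-0.0227 -0.0134 20.1944]
```

View pics/g.png

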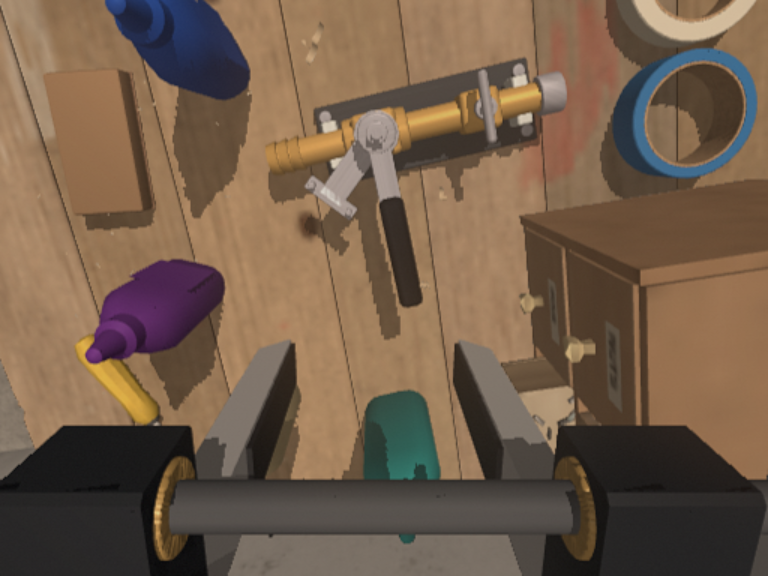

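The lever at (400,250) is between the finger lines, slightly right of centre; the index and bottle are unmoved. I widen the jaws a little for margin and descend straddling the lever.

```bash
python3 -m inch '[0,0,5,0,0,0,0.74,0,0,5,0,0,0,0.74,0,0,5,0,0,0,0.74,0,0,3,0,0,0,0.74,0,0,1.5,0,0,0,0.74,0,0,0.7,0,0,0,0.74,0,0,0,0,0,0,0.74,0,0,0,0,0,0,0.74]' 10
```

```text
time_s: 12.4
ee_pos: [0.5783, -0.1591, 0.0641]
eef_rot: [3.141, -0.002, -0.161]
force: [-0.4, 0.6, 0.9]
grip_width: 0.0697
```

```bash
python3 -m inch '[-0.54,-0.016,0,0,0,0.06,0.74,-0.54,-0.016,0,0,0,0.06,0.74,-0.54,-0.016,0,0,0,0.06,0.74,-0.54,-0.016,0,0,0,0.06,0.74,-0.54,-0.016,0,0,0,0.06,0.74,-0.54,-0.016,0,0,0,0.06,0.74,-0.54,-0.016,0,0,0,0.06,0.74,-0.54,-0.016,0,0,0,0.06,0.74,-0.54,-0.016,0,0,0,0.06,0.74,-0.54,-0.016,0,0,0,0.06,0.74,0,0,0,0,0,0,0.74]'
python3 -m inch '[0,0,0,0,0,0,0.6,0,0,0,0,0,0,0.5,0,0,0,0,0,0,0.4,0,0,0,0,0,0,0.3,0,0,0,0,0,0,0.2,0,0,0,0,0,0,0.1,0,0,0,0,0,0,0,0,0,0,0,0,0,0]'
python3 - <<'E'
from fix import *
o,im,d=cam('wrist'); np.savez('w5.npz',im=im,d=d)
for k,z in dict(lever_pivot=.07,lever_tip=.07,index_mark=.053).items():
    for r in ctrl.place_of('wrist',k)[:2]: print(k,round(r['score'],2),np.round(r['centre']),at_z('wrist',r['centre'],z,o))
save('i.png',cv2.resize(im[0:220,130:410],None,fx=2.7,fy=2.7,interpolation=cv2.INTER_CUBIC))
E
```

```text
time_s: 13.78
ee_pos: [0.5305, -0.1353, 0.0638]
eef_rot: [-3.141, -0.001, -0.76]
force: [0.8, -0.6, 0.0]
grip_width: 0.0696
time_s: 14.78
ee_pos: [0.53, -0.1353, 0.0629]
eef_rot: [3.141, 0.0, -0.761]
force: [0.9, -3.5, -2.4]
grip_width: 0.0183
lever_tip 0.88 [248. 309.] [ 0.5009 -0.1623  0.07  ]
lever_tip 0.35 [ 21. 253.] [ 0.4346 -0.05    0.07  ]
```

View pics/i.png

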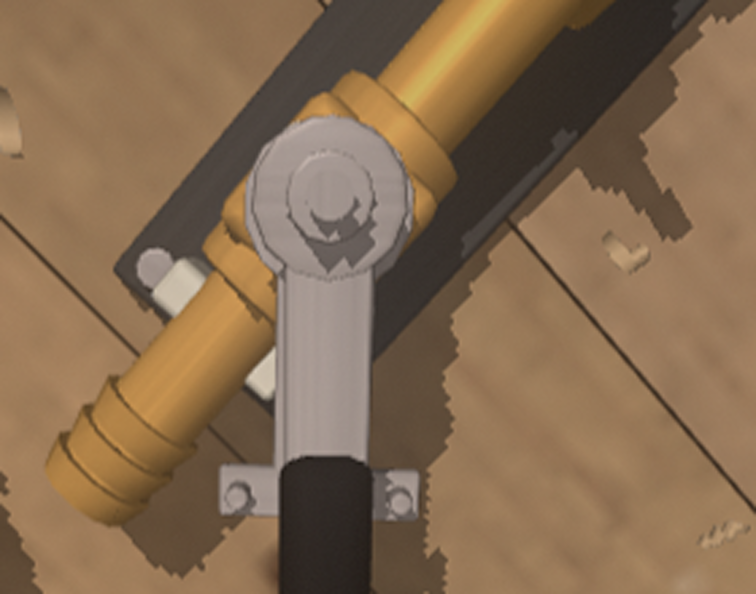

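The lever is gripped (327,530) and stands between the pins at (237,495) and (401,499). It sits about 1.4 mm short of midway, so I add 0.025 rad and re-measure.

```bash
python3 -m inch '[-0.11,0,0,0,0,0.013,0,-0.11,0,0,0,0,0.012,0,0,0,0,0,0,0,0,0,0,0,0,0,0,0]'
python3 -m inch '[0,0,0,0,0,0,0.1,0,0,0,0,0,0,0.35,0,0,0,0,0,0,0.5,0,0,0,0,0,0,0.5,0,0,-1.5,0,0,0,0.5,0,0,-4,0,0,0,0.5,0,-1,-5,0,0,0,0.5,0,0,-4,0,0,0,0.5,0,0,0,0,0,0,0.5,0,0,0,0,0,0,0.5]'
python3 - <<'E'
from fix import *
o,im,d=cam('wrist'); np.savez('w6.npz',im=im,d=d); print(o['ee_pos'],o['eef_rot'])
for k,z in dict(lever_pivot=.07,lever_tip=.07,index_mark=.053).items():
    for r in ctrl.place_of('wrist',k)[:2]: print(k,round(r['score'],2),np.round(r['centre']),at_z('wrist',r['centre'],z,o))
P=cloud('wrist',d,o)
g=(d>0)&(P[...,2]>.066)&(P[...,2]<.08)&(np.hypot(P[...,0]-.53,P[...,1]+.135)<.04)
print('lever',cv2.minAreaRect(P[g][:,:2].astype('f4')*1000))
v,u=[int(x) for x in px('wrist',[.55,-.113,.06],o)][::-1]
print(u,v)
v0,u0=max(v-60,0),max(u-75,0)
save('j.png',cv2.resize(im[v0:v0+120,u0:u0+150],None,fx=5,fy=5,interpolation=cv2.INTER_CUBIC))
E
```

```text
time_s: 15.48
ee_pos: [0.5284, -0.1337, 0.0629]
eef_rot: [3.141, 0.0, -0.786]
force: [-0.4, -3.9, -0.6]
grip_width: 0.0177
time_s: 16.73
ee_pos: [0.5353, -0.1266, 0.2077]
eef_rot: [3.141, 0.0, -0.786]
force: [-0.5, -0.4, -0.5]
grip_width: 0.0472
[ 0.5353 -0.1266  0.2077] [ 3.1414  0.0005 -0.7861]
lever_pivot 0.72 [247.  99.] [ 0.5879 -0.0686  0.07  ]
lever_tip 0.85 [248. 231.] [ 0.4979 -0.1594  0.07  ]
index_mark 0.75 [249. 160.] [ 0.5474 -0.1115  0.053 ]
lever ((527.864501953125, -132.78912353515625), (79.70582580566406, 17.407638549804688), 44.51854705810547)
251 160
```

View pics/j.png

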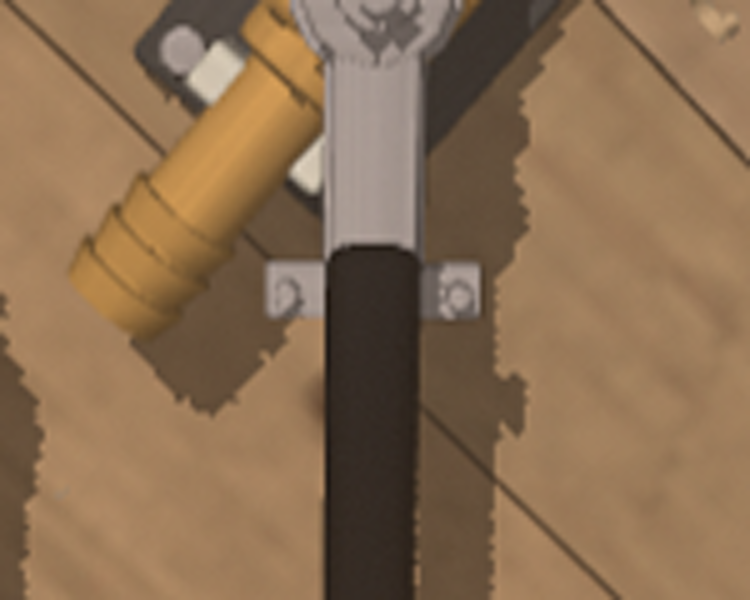

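The lever is centred: its edges are at 327 and 419 (mid 373), and the pins at 287 and 459 (mid 373). I do a quick top-view check for bystanders, then hand in.

Run:
```python
from fix import *
o,im,d=cam('scene')
for k,z in dict(glue_bottle=0,wing_top=.069,driver_yellow=0,block_plane=0,sanding_block=0).items():
    for r in ctrl.place_of('scene',k)[:4]: print(k,round(r['score'],2),at_z('scene',r['centre'],z))
save('k.png',cv2.resize(im,(768,576)))
```

```text
glue_bottle 0.85 [ 0.4063 -0.1754  0.    ]
wing_top 0.63 [ 0.6643 -0.052   0.069 ]
driver_yellow 0.65 [ 0.3346 -0.2865  0.    ]
driver_yellow 0.3 [ 0.5679 -0.2844  0.    ]
block_plane 0.88 [0.647  0.1876 0.    ]
sanding_block 0.75 [ 0.3694 -0.0441  0.    ]
```

View pics/k.png

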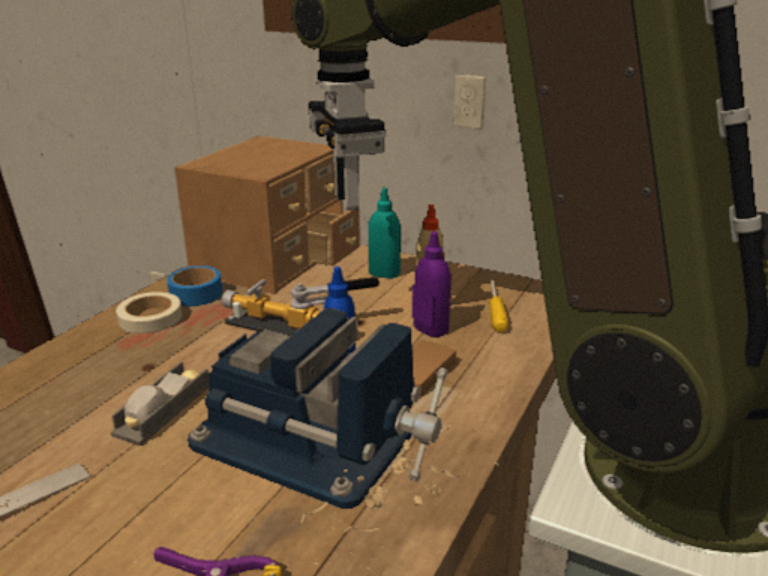

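The bottle stands upright behind the purple one, with its red cap at (430,218). The other things are where they were, and the gripper is clear.

```bash
python3 -c "
from station import ctrl
print(ctrl.hand_in())"
```

```text
the job is handed in; nothing more can be done
None
```

The job is done and handed in, at about 17 s on the robot's clock (limit 54 s).

- **Glue bottle:** I lifted it out of the lever's swing and stood it upright at about (0.46, -0.28). That is about 12 cm clear of the lever's reach by my estimate. The last scene picture shows it standing, mostly hidden behind the purple bottle.
- **Lever:** I swung it with the open jaws, closed them on it just short of the index, and gave a final nudge of about 0.025 rad. The last close view shows it midway between the pins: lever centre and pin mid-point both at pixel column 373. It never went past the far pin, and the fingertips stayed above the pins.
- **Everything else:** the wing valve, screwdriver, plane and sanding block were found within about 1 cm of their first positions, which is the detector's scatter. I judged the index by eye and its position estimates; it did not appear to move.
- **Checks that disagreed:** two readings of the index angle differed by about 1.5°, which the close view with the lever gripped settled. In the last scene picture the detector did not report the glue bottle itself, only the purple one in front of it. I confirmed it by eye there, and by the wrist camera's depth reading just after I set it down.

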